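# Free the sagging bolt of the sample cage and hold its gate ajar

## Robot

A 6-joint arm with a two-finger parallel gripper is mounted at the origin on a cart in front of the work surface, level with it; the furniture and walls round the work are solid. World frame = base frame: x ahead of the robot, y to its left, z up, the work surface at z = 0. Lengths are in m, angles in degrees, forces in N, time in s.
With the tool pointing down it reaches from about 0.35 to 0.95 m from the base axis. Payload 17.4 kg.
Tool frame: the origin (TCP) lies at the very end of the fingers, on their centre line; the grasp point (between the pads) lies 19 mm behind it (tcp_to_grasp is the z of the grasp point in the tool frame, in m); z points along the fingers, y is the line along which they close (so a half turn about z gives the same grasp; the last joint's range is limited). The gripper opens to 93 mm and grips with 3 to 60 N. Pads are 15 mm wide; open, the fingers measure 128 mm over their backs; the gripper's body (75 mm by 188 mm) begins 65 mm behind the grasp point.
Start: joints at [67.162, 6.646, 82.598, -0, 90.757, -2.166], TCP at [0.238, 0.632, 0.219] pointing down, gripper open.
Joint ranges: [-162.19, 162.19], [-47.58, 125.68], [4.15, 143.07], [-65.23, 245.23], [0.69, 171.88], [-170.13, 170.13]. Speed limits (degrees/s): [108.29, 108.29, 127.2, 180, 180, 180].

## Interface

Orientations are given as [roll, pitch, yaw] about the fixed x, y, z axes, in that order (R = Rz(yaw) Ry(pitch) Rx(roll)).
In Python, from workcell import * gives the robot as it stands. Calls block until the motion is done:
- move_ptp(position, orientation): joint-space move of the TCP to a pose.
- move_straight(position, feed=0.15, frame=None): straight line of the TCP; frame=None keeps the orientation; feed is the mean speed in m/s.
- move_j(angles): joint-space move.
- let_go() and clamp(effort=None): open the fingers fully, or close them until they stop; effort is the grip in N (None keeps the last).
- hold(seconds).
- solve_ik(position, orientation): joint angles nearest the present ones, or None.
- get_obs(): the state.
- camera(name): name is "scene" or "top" or "wrist"; returns the picture (400x640x3 uint8, red, green, blue); there is no depth.
- calibration(name): a dict with "intrinsics" (3x3 intrinsics, pixels), "rvec" (rotation vector, rad) and "tvec" (3), from world to camera coordinates, as OpenCV has them; the wrist camera has in their place "mount" (4x4, takes a point from camera to tool coordinates, whose origin is the TCP and whose axes are the flange's). Camera axes: x right, y down, z forward; pixel columns grow to the right and rows downward; lengths in m; the calibration is good to about 2 mm. A picture is of the moment at which its call begins: read the wrist's pose just before it. calibration takes no time and is no camera call.
A pose or a line that the arm cannot do raises Unreachable and nothing moves.
- close_job(): hands the job in; it is judged then, once.
The state is a dict: "clock": time; "q": joint angles; "joint_vel": joint speeds; "joint_efforts": joint torques, N m; "ee_pos": TCP position; "orientation": TCP orientation; "contact_force": force on the tool from outside, world axes, zero at the start; "moment": the same for the moment, N m; "grip_width": finger opening in m; "finger_force": force on a finger pad.
Only numpy, scipy, OpenCV 4.12 (cv2) and the standard library are available. Lean on these libraries where they do the work, as an engineer would, in place of code of your own. Each camera call takes 0.05 s, during which the arm holds its last target. There are 200 camera calls.

## Task

A sample cup was left in the swing of the sample cage's gate: nest it upright in the matching cup that stands clear, leaving that one where it stands. Then open the gate: its barrel bolt sags and its nose has dropped behind the bent-up lip of the keeper, so lift the bolt by its knob while you draw it fully back, without wrenching it against the keeper, and pull the gate about 15 cm open at its free edge, against its closing spring. Finish still holding the gate there with the gripper, so that a colleague can take the dishes out; disturb nothing else on the bench.

Things in the scene. Friction and masses are not known exactly. Their poses are not given: they have to be found in the camera images.
- cage: Small sample cage, steel tube frame with clear panels, 180 deep x 324 wide x 165 mm high, fixed. Origin: centre of its underside; +x from front to back, +y to the hinge side. Front plane x = -90 mm. The barred gate (16 to 151 mm high, 12 thick, front face in that plane) runs from the hinge at y = +144 to its free edge at y = -128; right of it a strike post with the keeper. Its contents are fixed.
- gate_swing (a joint): Gate angle in rad: 0 closed, grows as the gate swings out towards -x of the cage (clockwise seen from above), limit 1.3. A spring pulls it shut: 0.18 N m closed, 0.3 N m more per rad.
- gate_hinge (a point): Point on the gate's upright hinge axis, in the gate's front face, 120 mm above the bench. It turns with the gate: +z up, -y runs along the gate's front face from the hinge to the free edge, -x points out of the front face.
- gate_edge (a point): Point on the gate's free edge, in its front face at mid height, 272 mm from the hinge axis. When the gate stands 0.56 rad open this edge is 15 cm from where it was.
- bolt_lift (a joint): Angle in rad by which the bolt is raised about its rear swivel sleeve (on the gate's face, 50 mm from the hinge axis, 132 mm high): 0 sagging (0.06 rad below level; falls back here by its weight), limit 0.10. The nose clears the lip from about 0.06: knob 9 mm above its start height (15 mm at the limit, 11 mm at the limit when drawn back).
- bolt_slide (a joint): How far the bolt is drawn back along its own length towards the hinge side, in m: 0 shot, limit 0.040 (fully back). The nose has passed the lip at 0.024. Slight friction; it stays where it is left.
- bolt_knob (a point): Middle of the bolt's knob: a black round stem, 12 mm in diameter, standing straight out of the gate, this point 38 mm before its face, 200 mm from the hinge axis, 123 mm high when sagging. Stem free from 22 mm nearer the gate to 22 mm further out, where a red end disc (20 mm dia., 7 thick) begins. -x along the stem away from the gate, -y along the bolt to its nose. Lifting takes about 2 N.
- bolt_nose (a point): End of the bolt's nose, a steel head 22 mm in diameter and 14 mm long on a 10 mm bar, whose centre line runs 14 mm in front of the gate's face.
- bolt: The steel barrel bolt with its knob, 264 mm long.
- keeper: Keeper on the strike post: a sheet-steel pocket, open above and towards the gate, with a tall front cheek. Its lip on the gate's side is bent up 21 mm and notched for the bar, so the sagging nose head is caught behind it. Origin at the lip's foot, in the cage's front plane, 283 mm from the hinge axis, 98 mm above the bench; axes as the cage's.
- gate: The gate leaf with the bolt it carries, steel bars; origin on the hinge axis at the cage's underside, axes as gate_hinge.
- cup_swing: Light blue tapered sample cup standing in front of the gate, 72 mm high, 39 mm in diameter at the foot, 58 mm at the rim, 2 mm wall, open above, 40 g nominal, inner floor 26 mm above its underside. Origin: centre of its underside, z up.
- cup_clear: The matching cup, standing clear of the gate to one side. Nested, the other cup's underside is 26 mm above this one's, its rim 98 mm above the bench; 1.5 mm play all round.
- microscope: White microscope, fixed, about 0.40 m high; origin on the bench under its middle. An obstacle: its two eyepieces overhang towards the robot, about 130 to 180 mm nearer the robot than the origin and 20 to 130 mm to the right of it, 330 to 400 mm above the bench, in the way of the arm's first move from its start on the right unless it passes nearer the robot.
- timer: White lab timer lying on the bench, 66 x 66 x 18 mm; a bystander.
- slide_box: Turquoise and white slide box, 87 x 34 x 26 mm; a bystander.
- immersion_oil: Small white dropper bottle with black cap, 25 mm in diameter, 80 mm high; a bystander.
- petri_green: Closed petri dish with green cultures, 90 mm in diameter, 16 mm high; a bystander.

How it is judged (in metres and radians):
On the way, in this order (a step that is already met when the one before it is completed fails the run):
1. the cup from the gate's swing stands nested upright in the other cup, let go (horizontal distance between cup_swing and cup_clear below 0.006 m and z of cup_swing in the frame of cup_clear between 0.021 and 0.034 m and angle between each of cup_swing, cup_clear's own z axis and vertical below 0.12 rad and contact force between the fingers and cup_swing below 0.3 N), for 0.2 s.
2. the bolt is lifted over the lip and drawn back at least 33 mm (value of joint bolt_slide above 0.033 m), for 0.1 s.
3. the gate is swung open, its free edge 11 to 19 cm out (value of joint gate_swing between 0.41 and 0.71 rad), for 0.2 s.
At the end, for the whole second after the job is handed in: Fingers still holding the gate (over 0.5 N, no cup propping it) at rest 0.41 to 0.71 rad open (free edge 11 to 19 cm out); bolt at least 30 mm back; cup nested upright (axes within 6 mm, underside 21 to 34 mm above the other's, tilts under 0.12 rad), lower cup within 5 cm of its start (all of step 3 and horizontal distance between cup_swing and cup_clear below 0.006 m and z of cup_swing in the frame of cup_clear between 0.021 and 0.034 m and angle between each of cup_swing, cup_clear's own z axis and vertical below 0.12 rad and distance of cup_clear from where it was at the start of the episode below 0.05 m and value of joint bolt_slide above 0.03 m and not (velocity of joint gate_swing above 0.05 rad/s) and velocity of joint gate_swing above -0.05 rad/s and contact force between the fingers and gate above 0.5 N and contact force between gate and cup_clear below 0.3 N and contact force between gate and cup_swing below 0.3 N); the arm keeps its last pose, push and grip.
It fails at once if the bolt is wrenched against the keeper (more than 35 N) (contact force between bolt and keeper above 35 N).
It fails at once if a cup is tipped over (angle between any of cup_swing, cup_clear's own z axis and vertical above 0.7 rad).
It fails at once if the timer, slide box, dropper bottle or petri dish is pushed away (more than 3 cm) (distance of any of timer, slide_box, immersion_oil, petri_green from where it was at the start of the episode above 0.03 m).
It also fails if it takes over 58 s, if anything falls off the work surface, if the arm or the gripper's body presses on something with over 40 N, if the wrist force passes 120 N, or if a joint passes its speed limit or range.

## Working session

There is one attempt and no reset: what is moved stays moved. The work goes in short steps, each a Python script; the robot and the scene stay as the last script left them, time stands still between calls to the robot, and variables do not carry over. Pictures are saved under pics/ and viewed, at most 10 in all, crops included, and the job is handed in when it is done.

```bash
mkdir -p pics; ls
python3 - <<'E'
from workcell import *
import cv2
for n in ("scene","top"):
    cv2.imwrite(f"pics/{n}0.png",camera(n)[:,:,::-1])
for n in ("scene","top","wrist"): print(n,calibration(n))
print(get_obs())
E
```

```text
pics
scene {'intrinsics': array([[383.91074894,   0.        , 316.91717628],
       [  0.        , 383.91074894, 201.46026842],
       [  0.        ,   0.        ,   1.        ]]), 'rvec': array([ 2.0440393 , -0.8599883 ,  0.43129898]), 'tvec': array([-0.42373691,  0.33837341,  0.78335921])}
top {'intrinsics': array([[427.6505058 ,   0.        , 316.33472976],
       [  0.        , 427.6505058 , 201.89938434],
       [  0.        ,   0.        ,   1.        ]]), 'rvec': array([ 2.10734931, -2.16535798,  0.16445235]), 'tvec': array([0.0351736 , 0.61160435, 1.28670834])}
wrist {'intrinsics': array([[345.20551228,   0.        , 324.31897587],
       [  0.        , 345.20551228, 197.51687499],
       [  0.        ,   0.        ,   1.        ]]), 'mount': array([[ 1.32820824e-04, -9.57011714e-01, -2.90049239e-01,
         8.09383923e-02],
       [ 9.99999809e-01, -4.80472845e-05,  6.16456065e-04,
        -6.19093190e-05],
       [-6.03891753e-04, -2.90049265e-01,  9.57011525e-01,
        -1.65544246e-01],
       [ 0.00000000e+00,  0.00000000e+00,  0.00000000e+00,
         1.00000000e+00]])}
{'clock': 0.1, 'q': array([ 6.71621145e+01,  6.67197161e+00,  8.26319756e+01, -5.50654646e-04,
        9.07542136e+01, -2.16506332e+00]), 'joint_vel': array([ 1.96310898e-01, -8.59468211e-05, -1.25428548e-01,  3.68372719e-02,
       -1.20231675e-02, -1.27356913e-01]), 'joint_efforts': array([ 1.19077180e-03, -7.22893310e+01, -6.23866653e+01,  7.80529389e-02,
        2.27689266e-02, -2.55120068e-05]), 'ee_pos': array([0.23823243, 0.63137819, 0.21797137]), 'orientation': array([-1.79941860e+02, -1.64700356e-03,  1.59327170e+02]), 'contact_force': array([-0.59246069,  0.40838542, -0.14835664]), 'moment': array([ 0.00527619, -0.06551632, -0.04745007]), 'finger_force': 0.0, 'grip_width': 0.09308108112930731}
```

View pics/scene0.png

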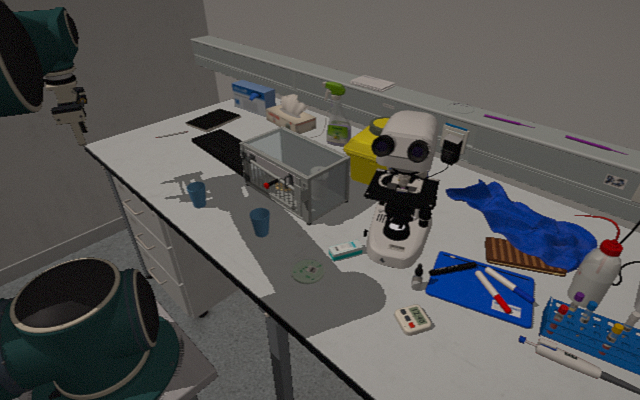

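View pics/top0.png

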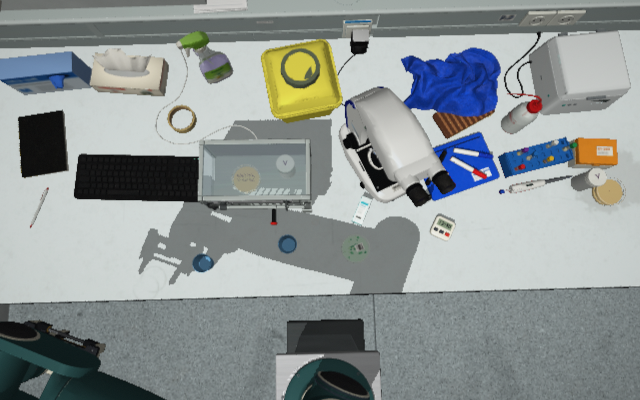

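The scene view shows two blue cups, at about (197,195) and (260,222), with the cage between (243,130) and (350,220) and its red knob disc near (267,186). In the top view the cups are at (203,262), which is clear, and (288,244), which is in the gate's swing. The cage spans (200–310, 140–208) and the knob is at (274,222).

Run:
```python
import cv2,numpy as np
s=cv2.imread("pics/scene0.png");t=cv2.imread("pics/top0.png")
cv2.imwrite("pics/sc.png",cv2.resize(s[120:250,180:360],None,fx=4.4,fy=4.4,interpolation=cv2.INTER_CUBIC))
cv2.imwrite("pics/tc.png",cv2.resize(t[130:280,180:340],None,fx=4,fy=4,interpolation=cv2.INTER_CUBIC)[:600])
for n,im in (("s",s),("t",t)):
    h=cv2.cvtColor(im,cv2.COLOR_BGR2HSV)
    m=cv2.inRange(h,(95,110,40),(112,255,255))
    c,l,st,ce=cv2.connectedComponentsWithStats(m)
    for i in range(1,c):
        if 60<st[i,4]<1500: print(n,st[i],ce[i])
```

```text
s [232  84  33  16 221] [248.83257919  91.88235294]
s [187 182  18  25 318] [197.12578616 193.63207547]
s [250 208  19  29 380] [260.06578947 220.79210526]
s [587 301  11  10  81] [591.59259259 305.33333333]
t [467  48  31  24 255] [482.65098039  55.83529412]
t [  0  71  78  18 539] [42.28200371 78.39517625]
t [ 498  138   76   40 1390] [535.51366906 157.38129496]
t [278 235  18  18 242] [286.8553719  243.80165289]
t [193 255  20  17 267] [202.01872659 262.86891386]
```

View pics/sc.png

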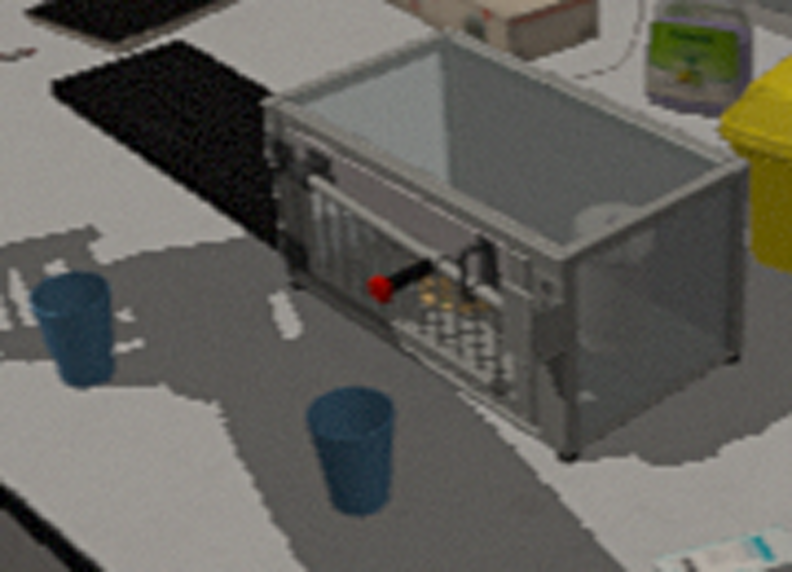

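View pics/tc.png

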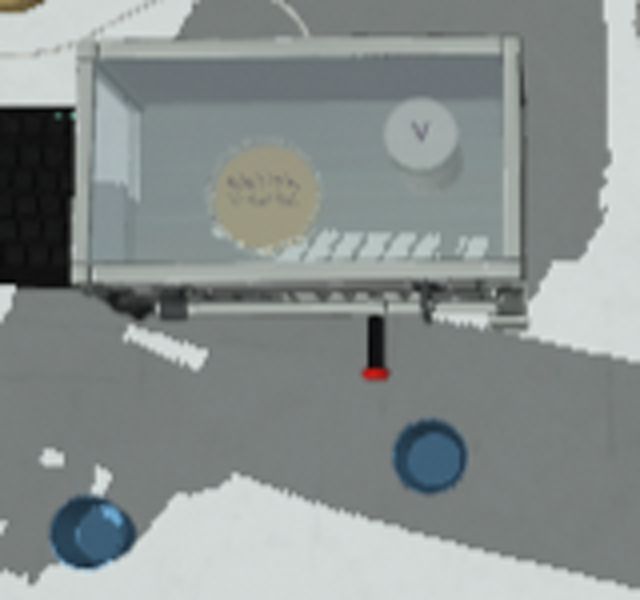

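The crops confirm the layout. In the scene crop the knob disc is at (381,288), the cage's top corners are at (268,103), (568,258), (745,162) and (448,33), and the cup rims are at (71,289) and (350,405). In the top crop the disc is at (376,374) and the rims are at (92,532) and (430,456).

```bash
cat > h.py <<'E'
import cv2,numpy as np
from scipy.optimize import least_squares
from scipy.spatial.transform import Rotation as Rn
from workcell import *
def proj(n,P,T=None):
    c=calibration(n)
    if n=="wrist":
        Q=T@c["mount"]; Q=np.linalg.inv(Q); rv=Rn.from_matrix(Q[:3,:3]).as_rotvec(); tv=Q[:3,3]
    else: rv,tv=c["rvec"],c["tvec"]
    return cv2.projectPoints(np.atleast_2d(P).astype(float),rv,tv,c["intrinsics"],None)[0][:,0]
def toolT(o):
    T=np.eye(4);T[:3,:3]=Rn.from_euler("xyz",o["orientation"],degrees=True).as_matrix();T[:3,3]=o["ee_pos"];return T
def tri(obs): # list of (name,uv,T)
    r=least_squares(lambda p:np.concatenate([proj(n,p,T)[0]-uv for n,uv,T in obs]),[.5,.1,.1])
    return r.x,np.abs(r.fun).max()
E
python3 - <<'E'
from h import *
S=lambda u,v:("scene",np.array([180+u/4.4,120+v/4.4]),None)
T=lambda u,v:("top",np.array([180+u/4,130+v/4]),None)
for k,a,b in [("clear",S(71,289),T(92,532)),("swing",S(350,405),T(430,456)),("disc",S(381,288),T(376,374))]:
    print(k,*tri([a,b]))
L=[(-.09,.162,.165),(-.09,-.162,.165),(.09,-.162,.165),(.09,.162,.165)]
ob=[(L[0],S(268,103)),(L[1],S(568,258)),(L[2],S(745,162)),(L[3],S(448,33)),((-.09,-.162,0),S(568,457)),((.09,-.162,0),S(735,358)),
 (L[0],T(75,285)),(L[1],T(523,280)),(L[2],T(520,38)),(L[3],T(80,38))]
def f(p):
    R=Rn.from_euler("z",p[2]).as_matrix()
    return np.concatenate([proj(o[0],R@np.array(l)+[p[0],p[1],0])[0]-o[1] for l,o in ob])
r=least_squares(f,[.8,.15,0]);print(r.x,np.degrees(r.x[2]),r.fun.reshape(-1,2).round(1).tolist())
R=Rn.from_euler("z",r.x[2]).as_matrix()
c=np.array([r.x[0],r.x[1],0])
print("hinge",c+R@[-.09,.144,.12],"knob",c+R@[-.128,-.056,.123],"disc",c+R@[-.09-.0635,-.056,.121])
E
```

```text
clear [0.43262625 0.36202843 0.07763069] 0.2204642941429995
swing [0.48254095 0.10796961 0.07937096] 0.27895740079168263
disc [0.54078308 0.14281538 0.12542608] 0.4602144877517844
[ 0.69417581  0.19390833 -0.01377123] -0.7890336244394659 [[-2.0, -0.8], [-1.6, 1.0], [1.6, 0.2], [-0.4, -1.5], [-0.1, 2.6], [1.9, 0.4], [-1.2, -0.5], [0.3, -0.8], [0.4, -1.2], [-0.6, 0.4]]
hinge [0.60616734 0.33913405 0.12      ] knob [0.56541678 0.13967631 0.123     ] disc [0.5399192  0.14002746 0.121     ]
```

```bash
cat >> h.py <<'E'
def cuppts(p,z0=0):
    a=np.linspace(0,2*np.pi,60,endpoint=False);c=np.c_[np.cos(a),np.sin(a),0*a]
    b=np.array([p[0],p[1],z0]);return np.r_[b+.0195*c,b+[0,0,.072]+.029*c]
def blobs(im):
    h=cv2.cvtColor(im,cv2.COLOR_RGB2HSV);m=cv2.inRange(h,(95,90,30),(114,255,255))
    m=cv2.morphologyEx(m,cv2.MORPH_CLOSE,np.ones((5,5)))
    c,l,st,ce=cv2.connectedComponentsWithStats(m)
    return [(st[i,:4],ce[i]) for i in range(1,c) if st[i,4]>150]
def hullbox(n,p,T,z0=0):
    uv=proj(n,cuppts(p,z0),T);a,b=uv.min(0),uv.max(0);return np.r_[a,b]
def fitcup(p,views,tol=60):
    obs=[]
    for n,im,T in views:
        e=hullbox(n,p,T); 
        c=[b for b,_ in blobs(im) if np.abs(np.r_[b[:2]-.5,b[:2]+b[2:]-.5]-e).max()<(tol if n=="wrist" else 12)]
        if c and e.min()>2 and e[2]<637 and e[3]<397: b=c[0];obs.append((n,np.r_[b[:2]-.5,b[:2]+b[2:]-.5],T))
    r=least_squares(lambda q:np.concatenate([hullbox(n,q,T,q[2])-o for n,o,T in obs]),[*p[:2],0])
    return r.x,[n for n,_,_ in obs],r.fun.reshape(-1,4).round(1)
E
python3 - <<'E'
from h import *
import pickle
V=[("scene",camera("scene"),None),("top",camera("top"),None)]
for p in ([.37,.36,.25],[.46,.108,.25]):
    move_ptp(p,[180,0,180]); o=get_obs(); im=camera("wrist"); V.append(("wrist",im,toolT(o)))
    print(o["clock"],o["ee_pos"],o["orientation"])
pickle.dump(V,open("V.pkl","wb"))
for k,p in (("clear",[.4326,.362]),("swing",[.4825,.108])):
    print(k,*fitcup(p,V))
cv2.imwrite("pics/w.png",np.hstack([V[2][1],V[3][1]])[:,:,::-1][:,:,:].copy()) 
im=cv2.imread("pics/w.png");cv2.imwrite("pics/w2.png",cv2.resize(im,(800,250),interpolation=cv2.INTER_AREA))
E
```

```text
1.3583 [0.36988739 0.36056463 0.24996123] [ 1.79990550e+02 -5.89515289e-03  1.79985688e+02]
2.45 [0.4599701  0.10891946 0.24990508] [ 1.79985059e+02 -1.61646629e-02 -1.79964603e+02]
clear [ 0.43268537  0.37058029 -0.00100272] ['scene', 'top', 'wrist', 'wrist'] [[-1.2  0.  -0.1  1.1]
 [-1.3 -0.3 -0.3  1.2]
 [-0.9 -0.5  1.   0.4]
 [-0.8 -0.   0.   0.9]]
swing [ 0.48101932  0.11113357 -0.00710223] ['scene', 'top', 'wrist', 'wrist'] [[-1.2  2.4  0.4  3.3]
 [-0.1  0.5  0.   1.7]
 [ 1.4 -3.6  2.3 12. ]
 [-1.7 -3.1 -0.8 -3.1]]
```

View pics/w2.png

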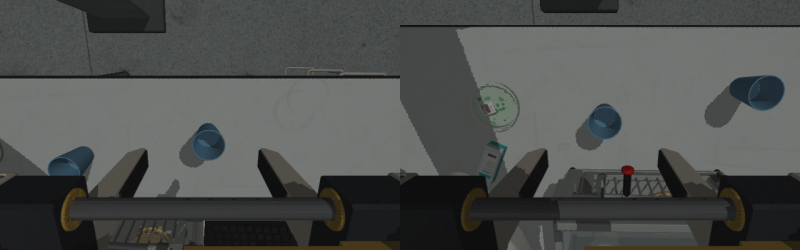

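The wrist views show the clear cup at about (208,142) on the left and (757,92) on the right, and the swing cup at (604,121). In the left view a finger hides part of the swing cup, so I'll leave that view out of its fit.

Run:
```python
from h import *
import pickle
V=pickle.load(open("V.pkl","rb"))
for idx in ([0,1,3],[3],[0,1]): print("swing",idx,*fitcup([.481,.111],[V[i] for i in idx]))
for idx in ([2],[3],[0,1]): print("clear",idx,fitcup([.4326,.3706],[V[i] for i in idx])[0])
# red disc
ob=[]
for i in (0,1,3):
    n,im,T=V[i];h=cv2.cvtColor(im,cv2.COLOR_RGB2HSV)
    m=cv2.inRange(h,(0,170,80),(6,255,255))|cv2.inRange(h,(175,170,80),(180,255,255))
    c,l,st,ce=cv2.connectedComponentsWithStats(m)
    e=proj(n,[.54,.14,.121],T)[0]
    for j in range(1,c):
        if np.abs(ce[j]-e).max()<25 and st[j,4]>10: print(n,st[j],ce[j],e);ob.append((n,ce[j],T))
print(tri(ob),tri(ob[1:]))
```

```text
swing [0, 1, 3] [ 0.48342578  0.11230171 -0.00148593] ['scene', 'top', 'wrist'] [[-1.   0.3  0.6  1.2]
 [-0.6 -0.4 -0.5  0.8]
 [-0.9 -0.3  0.7  0.9]]
swing [3] [ 0.48575527  0.11250298 -0.01039317] ['wrist'] [[-0.1  0.1  0.1 -0.1]]
swing [0, 1] [0.48363129 0.11072986 0.00189846] ['scene', 'top'] [[-0.7 -0.5  1.   0.6]
 [-0.2 -0.6 -0.   0.7]]
clear [2] [ 0.43648975  0.37083735 -0.01019629]
clear [3] [ 0.4329034   0.37404615 -0.00532307]
clear [0, 1] [0.43395735 0.36758087 0.00167869]
scene [264 183   5   5  20] [265.7  184.85] [266.67291374 187.28595417]
top [271 222   6   3  12] [273.33333333 222.83333333] [275.38065916 223.50911183]
wrist [357 268  18  11 136] [365.59558824 274.03676471] [356.78059637 269.66947513]
(array([0.54238923, 0.14774876, 0.12494943]), np.float64(0.7499712656345423)) (array([0.54140452, 0.14754922, 0.12678609]), np.float64(0.7461589292623216))
```

Run:
```python
from h import *
O=[180,0,180]
move_ptp([.4834,.1123,.15],O); move_straight([.4834,.1123,.052],feed=.12)
clamp(8); o=get_obs();print(o["clock"],o["grip_width"],o["finger_force"])
move_straight([.4834,.1123,.2],feed=.12)
move_straight([.433,.330,.2],feed=.25)
o=get_obs(); im=camera("wrist");print(o["grip_width"],o["finger_force"])
cv2.imwrite("pics/w3.png",im[:,:,::-1]);import pickle;pickle.dump((im,toolT(o)),open("V3.pkl","wb"))
print(fitcup([.433,.370],[("wrist",im,toolT(o))]))
T=toolT(o);print(blobs(im)); print(hullbox("wrist",[.433,.33],T,.148))
```

```text
4.6333 0.05657926537988112 8.000047972309403
0.056620972149535445 7.999858317780308Traceback (most recent call last):
  File "<stdin>", line 9, in <module>
  File "h.py", line 32, in fitcup
    r=least_squares(lambda q:np.concatenate([hullbox(n,q,T,q[2])-o for n,o,T in obs]),[*p[:2],0])
    return func(*args, **kwargs)
    vector_fun = VectorFunction(
        fun_wrapped,
    ...<6 lines>...
        workers=workers
    )
    self._update_fun()
    ~~~~~~~~~~~~~~~~^^
    self.f = self.fun_wrapped(xp_copy(self.x))
             ~~~~~~~~~~~~~~~~^^^^^^^^^^^^^^^^^
    return np.atleast_1d(self.fun(x))
                         ~~~~~~~~^^^
    return self.f(x, *self.args, **self.kwargs)
           ~~~~~~^^^^^^^^^^^^^^^^^^^^^^^^^^^^^^
  File "h.py", line 32, in <lambda>
    r=least_squares(lambda q:np.concatenate([hullbox(n,q,T,q[2])-o for n,o,T in obs]),[*p[:2],0])
                             ~~~~~~~~~~~~~~^^^^^^^^^^^^^^^^^^^^^^^^^^^^^^^^^^^^^^^^^^
ValueError: need at least one array to concatenate
```

View pics/w3.png

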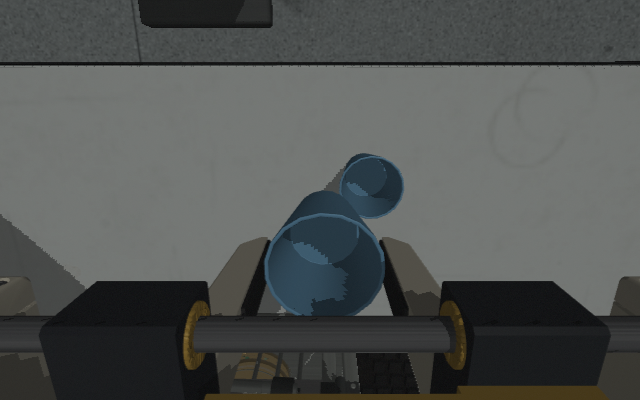

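The held cup sits upright between the pads with its rim ellipse at u 265–384, v 213–320. The target cup's rim is at u 340–404, v 153–219.

Run:
```python
from h import *
import pickle
im,T=pickle.load(open("V3.pkl","rb"))
print(T[:3,3])
def rim(p,z):
    a=np.linspace(0,6.283,60);uv=proj("wrist",np.c_[p[0]+.029*np.cos(a),p[1]+.029*np.sin(a),z+0*a],T);return np.r_[uv.min(0),uv.max(0)]
for name,o,z0 in (("held",[265,213,384,320],.22),("clear",[340,153,404,219],.072)):
    r=least_squares(lambda q:rim(q,q[2])-o,[.433,.34,z0]);print(name,r.x,r.fun.round(1))
    r=least_squares(lambda q:rim(q,z0)-o,[.433,.34]);print(name,r.x,r.fun.round(1))
```

```text
[0.43319269 0.32920714 0.19988992]
held [0.43448699 0.32936688 0.21453006] [-0.   0.1  0.  -0.1]
held [0.4317842  0.32936547] [-2.3 -1.6  2.3  2.2]
clear [0.43121447 0.37107899 0.07270951] [-1.   1.1  1.  -1.1]
clear [0.43139613 0.37117986] [-1.   1.1  1.  -1.2]
```

Run:
```python
from h import *
move_straight([.432,.371,.2],feed=.1)
f0=get_obs()["contact_force"][2]
move_straight([.432,.371,.092],feed=.08)
z=.092
while z>.079:
    f=get_obs()["contact_force"]-0
    print(round(z,4),f.round(2),get_obs()["grip_width"])
    if f[2]-f0>2: break
    z-=.002; move_straight([.432,.371,z],feed=.05)
let_go(); hold(.2)
o=get_obs();print(o["clock"],o["contact_force"])
move_straight([.432,.371,.2],feed=.15)
move_straight([.40,.330,.25],feed=.2)
o=get_obs();im=camera("wrist");T=toolT(o);s=camera("scene");t=camera("top")
import pickle;pickle.dump((im,T,s,t),open("V4.pkl","wb"))
a=cv2.resize(s[150:250,150:310],(640,400));b=im
cv2.imwrite("pics/n.png",cv2.resize(np.hstack([a,b]),(800,250))[:,:,::-1])
print(blobs(im)[:5],hullbox("wrist",[.432,.371],T),hullbox("wrist",[.432,.371],T,.026))
```

```text
0.092 [-0.04  0.06 -0.04] 0.05673402703053837
0.09 [ 0.46 -0.56 -0.23] 0.056964005205276835
0.088 [-0.51 -0.84 -0.3 ] 0.056777765378858196
0.086 [ 1.19  0.67 -0.1 ] 0.05645570178832777
0.084 [ 0.11 -0.21 -0.08] 0.05686819224409152
0.082 [0.51 0.47 0.11] 0.05675318978157111
0.08 [-0.08  0.84 -0.27] 0.05662726023610685
11.8917 [ 0.20988213 -0.00899337  0.01265081]
[(array([337, 174,  59,  68], dtype=int32), array([364.19232042, 208.59152598]))] [335.56678925 172.24726923 391.08214858 231.43256323] [336.40616587 177.19583368 396.04758335 241.44727539]
```

View pics/n.png

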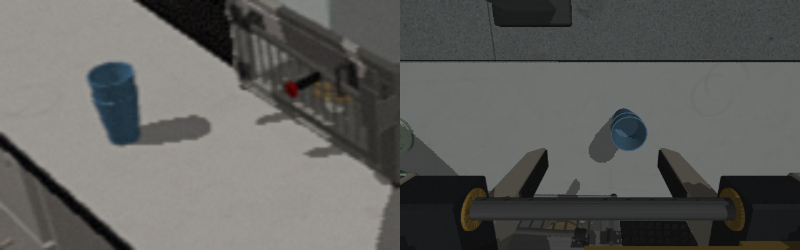

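The cups are nested and upright: the stack is at about (113,103) in the left half and (629,130) in the right. The blob box matches a cup raised 26 mm. Next I'll measure the knob from close wrist views.

Run:
```python
from h import *
O=[180,0,180]; ob=[]
move_ptp([.47,.147,.25],O)
for i,p in enumerate(([.49,.147,.23],[.50,.167,.20],[.50,.127,.20])):
    move_straight(p,feed=.15);hold(.15);o=get_obs();im=camera("wrist");T=toolT(o)
    h=cv2.cvtColor(im,cv2.COLOR_RGB2HSV)
    m=cv2.inRange(h,(0,170,50),(6,255,255))|cv2.inRange(h,(175,170,50),(180,255,255))
    c,l,st,ce=cv2.connectedComponentsWithStats(m);j=1+st[1:,4].argmax()
    print(st[j],ce[j]);x,y,w,hh,_=st[j];ob.append(("wrist",np.array([x+w/2-.5,y+hh/2-.5]),T))
    if i==0: A=im
print(tri(ob),tri(ob[1:]),get_obs()["clock"])
cv2.imwrite("pics/k.png",np.vstack([np.hstack([A[180:380,200:460],im[180:380,200:460]])]).repeat(1,0)[:,:,::-1])
k=cv2.imread("pics/k.png");cv2.imwrite("pics/k.png",cv2.resize(k,(800,308)))
```

```text
[313 245  22  15 269] [323.20074349 252.17472119]
[287 249  24  17 343] [298.44606414 256.85714286]
[337 249  25  17 341] [348.82404692 257.4516129 ]
(array([0.54116958, 0.1468427 , 0.12292446]), np.float64(0.3975977152436485)) (array([0.54115502, 0.14679016, 0.12294461]), np.float64(0.3937267515995586)) 16.075
```

View pics/k.png

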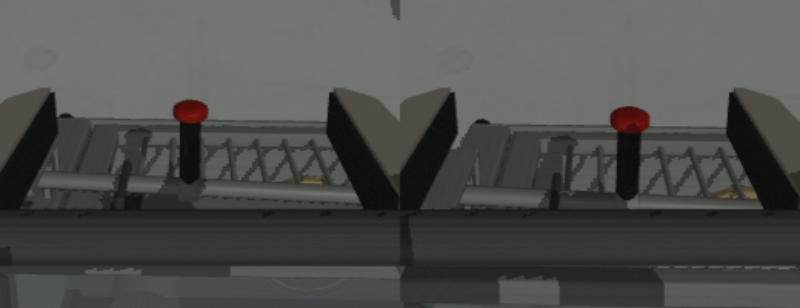

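The red disc is centred at about (189,111) in the left half and (630,120) in the right, with the black stem running back from it and the keeper to its left. The triangulation repeats to within 0.1 mm, so I'll grip the stem gently.

Run:
```python
from h import *
O=[180,0,179.2]
move_ptp([.565,.1467,.19],O); hold(.1); f0=get_obs()["contact_force"]
move_straight([.565,.1467,.105],feed=.1)
clamp(5)
o=get_obs();print(o["clock"],o["ee_pos"],o["grip_width"],o["finger_force"],o["contact_force"]-f0)
clamp(15);hold(.2)
o=get_obs();print(o["ee_pos"],o["grip_width"],o["finger_force"],o["contact_force"]-f0)
```

```text
18.775 [0.5650134  0.14669837 0.10502157] 0.011707526121662907 5.000140517950058 [-0.54202551 -0.08182167  0.33992654]
[0.56499517 0.14669472 0.10500004] 0.011136555227899147 15.000150203704834 [-0.27956835  0.28651413  0.42042467]
```

Run:
```python
from h import *
p=np.array([.565,.1467,.105])
for dz in (.004,.008,.012):
    move_straight(p+[0,0,dz],feed=.03);hold(.1);o=get_obs();print(dz,o["contact_force"].round(2),o["ee_pos"].round(4),o["grip_width"])
f0=o["contact_force"]
if -8<f0[2]<1:
  for s in (.004,.01,.016,.022,.028,.034,.0385):
    move_straight(p+[.0138*s,s,.012],feed=.04);o=get_obs();f=o["contact_force"];print(s,f.round(2))
    if np.abs(f[1])>12: break
o=get_obs();print(o["clock"],o["ee_pos"],o["moment"])
cv2.imwrite("pics/b.png",camera("top")[:,:,::-1])
s=camera("scene");cv2.imwrite("pics/b2.png",cv2.resize(s[120:230,220:370],(750,550))[:,:,::-1])
```

```text
0.004 [ 0.3  -0.54 -1.71] [0.5649 0.1467 0.1089] 0.011463675673649205
0.008 [-0.55 -1.17 -1.9 ] [0.565  0.1467 0.113 ] 0.011348963697108486
0.012 [ 0.47  0.65 -2.16] [0.565  0.1467 0.117 ] 0.01137557691127828
0.004 [ 1.24 -0.26 -2.06]
0.01 [ 0.45  0.18 -1.64]
0.016 [ 0.52  0.24 -1.86]
0.022 [ 1.13  0.6  -2.64]
0.028 [-0.21  0.6  -2.26]
0.034 [ 0.09  1.24 -1.19]
0.0385 [ -2.43 -11.84  -0.82]
22.3583 [0.56533304 0.1840395  0.11674442] [-1.97586505  0.35477162  0.0130386 ]
```

The bolt met its rear stop at about 37–38 mm of tool travel, with light forces throughout. I'll ease off 2 mm and swing the gate about its hinge.

```bash
cat > sw.py <<'E'
from h import *
H=np.array([.6075,.3455])
def pose(th,P0,dl=0):
    R=Rn.from_euler("z",-th).as_matrix()[:2,:2]
    d=R@(P0[:2]-H); u=R@np.array([.0138,1])
    return np.r_[H+d+u*dl,P0[2]]
E
python3 - <<'E'
from sw import *
s=.0355;P0=np.array([.565+.0138*s,.1467+s,.117])
move_straight(P0,feed=.03);hold(.1);print(get_obs()["contact_force"].round(2))
e=pose(.56,P0);print(e,solve_ik(e,[180,0,179.2-np.degrees(.56)]))
dl=0
for th in np.arange(.05,.301,.05):
    move_straight(pose(th,P0,dl),feed=.05,frame=[180,0,179.2-np.degrees(th)])
    o=get_obs();f=o["contact_force"]
    g=Rn.from_euler("z",th+.0138).apply(f)
    print(th.round(2),g.round(2),o["grip_width"],dl)
    if abs(g[1])>6: dl+=.001*np.sign(g[1])
    if np.abs(g).max()>25: break
o=get_obs();print(o["clock"],o["ee_pos"])
s=camera("scene");t=camera("top")
cv2.imwrite("pics/g.png",np.hstack([cv2.resize(s[110:240,200:360],(400,325)),cv2.resize(t[130:270,180:340],(400,325))])[:,:,::-1])
E
```

```text
[ 0.62 -1.25 -1.56]
[0.48516402 0.22945843 0.117     ] [ 22.58846771  -8.13476807 106.74200638   0.          81.39276169
 -34.52589576]
0.05 [ 1.55 -0.42 -2.41] 0.011295854719621648 0
0.1 [ 1.72  0.71 -0.91] 0.011354484041866598 0
0.15 [ 1.29 -1.06 -2.15] 0.0117486480735754 0
0.2 [ 1.78 -1.54 -1.37] 0.011622510149241459 0
0.25 [ 1.42 -1.12 -1.83] 0.011287032722486892 0
0.3 [ 2.43 -0.44 -1.08] 0.011301771584786121 0
24.7083 [0.51932339 0.20180937 0.11702659]
```

View pics/g.png

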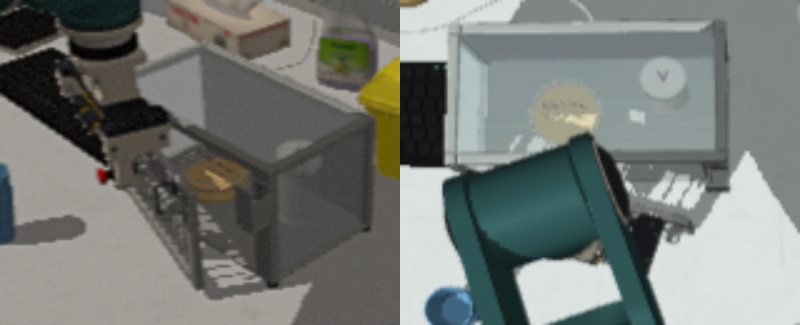

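The gate is swinging with the gripper: its free edge is at about (197,285) in the left half and clear of the post. The gripper holds the stem with the red disc at (103,176), and the cups stand untouched at left.

Run:
```python
from sw import *
import pickle
s=.0355;P0=np.array([.565+.0138*s,.1467+s,.117])
for th in np.arange(.35,.58,.05).tolist()+[.56]:
    move_straight(pose(th,P0),feed=.05,frame=[180,0,179.2-np.degrees(th)])
    o=get_obs();g=Rn.from_euler("z",th+.0138).apply(o["contact_force"])
    print(round(th,2),g.round(2),o["grip_width"])
    if np.abs(g).max()>25: break
hold(1);o=get_obs();print(o["clock"],o["ee_pos"],o["grip_width"],o["finger_force"],o["contact_force"],np.abs(o["joint_vel"]).max())
_,_,s0,t0=pickle.load(open("V4.pkl","rb"));sc=camera("scene");t=camera("top")
for a,b in ((s0,sc),(t0,t)):
    for im in (a,b): print([x[0].tolist() for x in blobs(im) if x[0][0]<320 and x[0][1]>150])
d=cv2.resize(sc[110:240,180:360],(450,325));cv2.imwrite("pics/e.png",np.hstack([d,cv2.resize(t[130:270,180:340],(350,325))])[:,:,::-1])
```

```text
0.35 [ 0.86 -0.54 -2.48] 0.011455282282310528
0.4 [ 1.55 -0.31 -1.97] 0.011334044823989644
0.45 [ 2.05 -0.98 -1.78] 0.01136822981164002
0.5 [ 2.59 -0.43 -1.41] 0.011412263995857245
0.55 [ 2.3   0.07 -1.  ] 0.011518504275299634
0.56 [ 2.76  0.08 -1.63] 0.011494939915862501
27.6417 [0.48515157 0.22947174 0.11699396] 0.011252808155031954 15.04720687866211 [ 2.40138887 -1.53446393 -1.82797905] 0.10261815442409662
[[185, 175, 21, 33], [87, 345, 25, 32], [39, 351, 47, 31]]
[[186, 175, 20, 33]]
[]
[]
```

View pics/e.png

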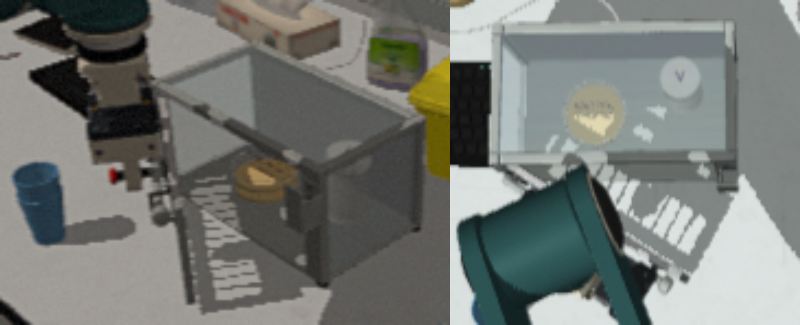

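The gate stands open with its free edge at about (188,300), the gripper is still on the stem by the red disc at (112,176), and the nested cups at (40,200) haven't moved. Handing in.

```bash
python3 -c "
from workcell import *
print(close_job())"
```

```text
the job is handed in; nothing more can be done
None
```

I nested the cup in its match, drew the bolt about 37 mm back and handed the job in at about 28 s with the gripper still holding the gate by the knob, about 0.56 rad (15 cm) open; no verdict came back.

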